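# Knock up a stack of aluminium plates square in the jig

### The job

Tap the untidy stack of four aluminium plates into the corner of the squaring jig, until every plate lies flush against both fences and their edges line up. Only push or tap the plates sideways: keep them stacked flat as they are and do not lift any. Leave the hammer, the dish and the spool where they are.

Things in the scene. Friction and masses are not known exactly. Their poses are not given: they have to be found in the camera images.
- jig: Fixed squaring jig: dark wooden base 170 (x) x 150 (y) x 10 mm with two dark steel fence bars, 12 mm thick, standing 28 mm above the base: one all along the +x edge (inner face at jig x = 73 mm), one all along the +y edge (inner face at jig y = 63 mm), meeting in a square corner. The -x and -y sides are open. Origin: centre of the underside, on the bench; z up.
- jig_corner (a point): The inside corner of the jig, where the inner faces of both fences meet the top of the base (10 mm above the bench). Its axes are the jig's: the base's free surface extends from here to -x and -y.
- plate1: Bare aluminium plate 76 (x) x 56 (y) x 6 mm, about 70 g, the bottom of four equal plates that lie untidily stacked on the jig's base, each up to about 10 degrees askew. Its long (x) side runs roughly along the jig's x. Origin: centre of its underside; z up.
- plate2: Bare aluminium plate 76 (x) x 56 (y) x 6 mm, about 70 g, the second of four equal plates that lie untidily stacked on the jig's base, each up to about 10 degrees askew. Its long (x) side runs roughly along the jig's x. Origin: centre of its underside; z up.
- plate3: Bare aluminium plate 76 (x) x 56 (y) x 6 mm, about 70 g, the third of four equal plates that lie untidily stacked on the jig's base, each up to about 10 degrees askew. Its long (x) side runs roughly along the jig's x. Origin: centre of its underside; z up.
- plate4: Bare aluminium plate 76 (x) x 56 (y) x 6 mm, about 70 g, the top of four equal plates that lie untidily stacked on the jig's base, each up to about 10 degrees askew. Its long (x) side runs roughly along the jig's x. Origin: centre of its underside; z up.
- hammer: Bystander: small hammer, 240 mm long, lying on the bench; origin near the middle of its length, x along the handle towards the head.
- dish: Bystander: small white ceramic bowl, 90 mm across, 35 mm high; origin at the centre of its underside.
- spool: Bystander: dark metal wire spool standing upright, 44 mm across, 50 mm high; origin at the centre of its underside.
Things that resemble listed ones, but are neither listed nor needed, are in the scene too. There is more than one size of the jig; the one meant has the size given above.

How it is judged:
By the outcome, as a careful person would: the job done as asked, in the order asked, and still so for the second after the job is handed in, with the robot touching nothing.
It also fails if it takes over 64 s, if anything falls off the work surface, if the arm or the gripper's body presses on something with over 40 N, if the wrist force passes 120 N, or if a joint passes its speed limit or range.

### The arm

A 7-joint arm with a two-finger parallel gripper is mounted at the origin on the work surface. World frame = base frame: x ahead of the robot, y to its left, z up, the work surface at z = 0. Lengths are in m, angles in rad, forces in N, time in s.
With the tool pointing down it reaches from about 0.4 to 0.85 m from the base axis. Payload 10.4 kg.
Tool frame: the origin (TCP) lies between the finger pads; the fingertips stand 22 mm ahead of it and the grasp point (between the pads) lies 3 mm ahead of it (r.nose_length is the distance from the TCP to the fingertips, in m); z points along the fingers, y is the line along which they close (so a half turn about z gives the same grasp; the last joint's range is limited). The gripper opens to 87 mm and grips with 3 to 60 N. Pads are 19 mm wide; open, the fingers measure 117 mm over their backs; the gripper's body (75 mm by 190 mm) begins 51 mm behind the grasp point.
Start: joints at [-1.326, 0.332, -0.065, 1.46, 0.022, 1.35, -0.088], TCP at [0.165, 0.603, 0.245] pointing down, gripper open.
Joint ranges: [-2.6, 2.6], [-0.5, 2.12], [-1.47, 1.34], [0.16, 2.42], [-1.27, 4.41], [0.06, 2.06], [-2.6, 2.6]. Speed limits (rad/s): [2.22, 2.22, 2.79, 2.79, 3.14, 3.14, 3.14].

### API

Orientations are given as a unit quaternion [x, y, z, w].
In Python, from bench import readout, cams, r gives the robot as it stands. The module is installed in compiled form; this text tells all that it offers.
- The arm moves only by the tool step_arm, never from a script. Its argument "deltas" is a list that holds one entry, the list of rows, each a list of 7 numbers: the turn, a rotation vector about the tool's x, y, z in rad, then the shift along the tool's x, y, z in m, then the opening in per cent of the stroke, from 0 (shut) to 100 (fully open). A call has 1 to 20 rows; each row is the pose to reach, as a shift and turn from the pose commanded when the call began, along the tool's axes at that moment; what a row does not reach only later rows make up. A row lasts 1/8 s, in which the tool goes at most 62.5 mm and 10.7 degrees, less where a joint would pass 70% of its speed; a pose out of reach is approached as far as the arm can. A call with a gripper value outside its range is refused whole. The fingers move at their own pace and stop on an object; "squeeze" is the grip in N (left out, the last holds). Time passes only in rows, so rows that repeat a pose let the fingers close. It gives the time, the measured TCP pose, the force, the opening and the grip force at its end, in the units of the state.
- readout.read_state(): the state, without advancing time (a new reading comes with each control period).
- cams.camera(name): name is "side" or "top" or "wrist"; returns a dict with "img" (384x512x3 uint8, red, green, blue), "fx", "fy", "cx", "cy" (pixels), "origin" and "rotation" of the camera in the world; the wrist camera has in their place "T_tool_cam" (4x4, takes a point from camera to tool coordinates, whose origin is the TCP and whose axes are the flange's). Camera axes: x right, y up, looking along -z (the intrinsics and any distortion apply to the point x, -y, -z); pixel columns grow to the right and rows downward; lengths in m; the calibration is good to about 2 mm. A picture is of the moment at which its call begins: read the wrist's pose just before it. There is no depth.
- r.close_job(): hands the job in; it is judged then, once.
The state is a dict: "time": time; "joint_positions": joint angles; "joint_vel": joint speeds; "joint_torque": joint torques, N m; "ee_pos": TCP position; "eef_rot": TCP orientation; "ft_force": force on the tool from outside, world axes, zero at the start; "torque": the same for the moment, N m; "width": finger opening in m; "grip_force": force on a finger pad.
Only numpy, scipy, OpenCV 4.12 (cv2) and the standard library are available. Lean on these libraries where they do the work, as an engineer would, in place of code of your own. Each camera call takes 0.05 s, during which the arm holds its last target. There are 200 camera calls.

## Working session

There is one attempt and no reset: what is moved stays moved. The work goes in short steps, Python scripts to look and compute and a tool call to move; the robot and the scene stay as the last step left them, time stands still between calls to the robot, and variables do not carry over. Pictures are saved under pics/ and viewed, at most 10 in all, crops included, and the job is handed in when it is done.

Besides the shell and the picture viewer there is one more tool, called after "Emit:" by a JSON object that holds its "op" and its "data". step_arm: Moves the arm, as the interface text tells. Its arguments: {"type":"object","properties":{"deltas":{"type":"array"},"squeeze":{"type":"number"}},"required":["deltas"]}

```bash
mkdir -p pics; python3 - <<'E'
from bench import readout,cams,r
import cv2,numpy as np
s=readout.read_state();print(s['time'],s['ee_pos'],s['eef_rot'],s['width'])
for n in("top","side"):
    c=cams.camera(n);cv2.imwrite(f'pics/{n}0.png',cv2.resize(c['img'][:,:,::-1],(800,600),interpolation=cv2.INTER_CUBIC))
    print(n,{k:(np.round(v,4).tolist() if k!='img' else 0) for k,v in c.items()})
print(r.nose_length)
E
```

```text
0.0 [0.16528765 0.60237845 0.2437351 ] [ 1.33470900e-01  9.91052480e-01 -7.04792379e-04 -6.03823421e-05] 0.08720131871796812
top {'img': 0, 'fx': 373.0461, 'fy': 373.0461, 'cx': 254.6039, 'cy': 192.6082, 'origin': [0.2754, 0.0079, 0.9741], 'rotation': [0.0718, -0.0716, -0.6961, 0.7108]}
side {'img': 0, 'fx': 429.1355, 'fy': 429.1355, 'cx': 258.9652, 'cy': 191.1024, 'origin': [-0.1928, -0.5731, 0.6426], 'rotation': [0.432, -0.1826, -0.3434, 0.8137]}
0.022
```

View pics/top0.png

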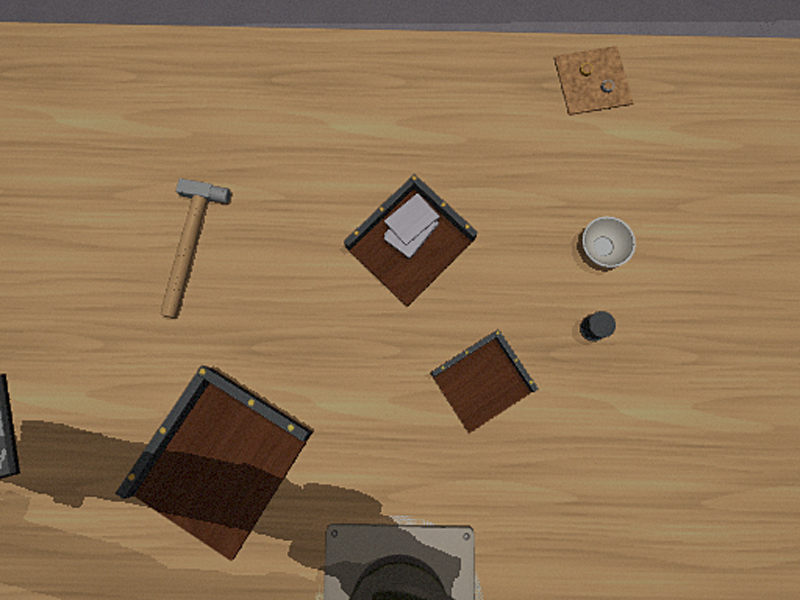

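View pics/side0.png

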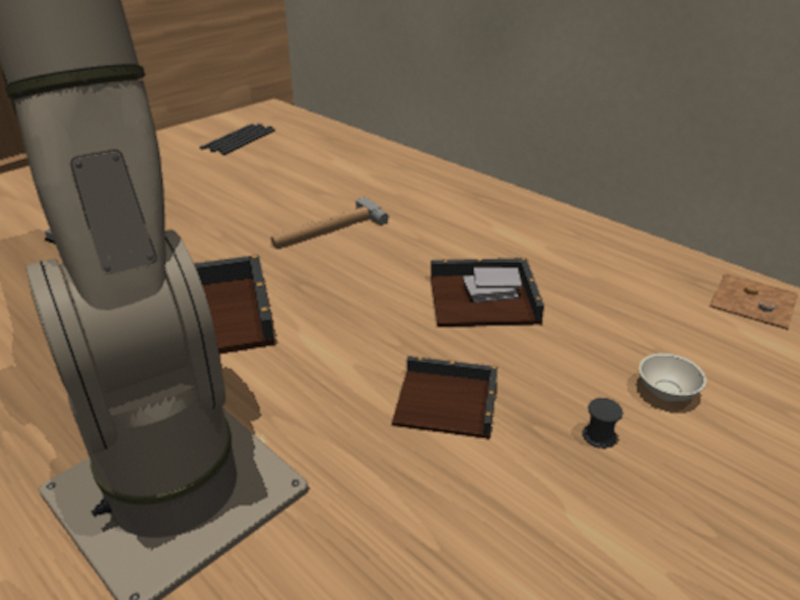

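The candidates, by pixel in the top view, are the jig at (412,240) holding the plates, the large empty jig at (215,460) and the small empty jig at (485,380). I choose the one at (412,240) because the plates lie on it, and will check its size next.

```bash
cat >h.py <<'E'
from bench import readout,cams,r
import cv2,numpy as np
from scipy.spatial.transform import Rotation as R
def pose():
    s=readout.read_state();T=np.eye(4);T[:3,:3]=R.from_quat(s['eef_rot']).as_matrix();T[:3,3]=s['ee_pos'];return s,T
def ray(uv,c,z,T=None):
    uv=np.atleast_2d(uv).astype(float)
    d=np.c_[(uv[:,0]-c['cx'])/c['fx'],-(uv[:,1]-c['cy'])/c['fy'],-np.ones(len(uv))]
    if T is None: M=R.from_quat(c['rotation']).as_matrix();o=np.array(c['origin'])
    else: A=T@np.array(c['T_tool_cam']);M=A[:3,:3];o=A[:3,3]
    d=d@M.T
    return o+d*((z-o[2])/d[:,2])[:,None]
E
python3 - <<'E'
from h import *
c=cams.camera('top');k=512/800
P=np.array([[415,176],[345,244],[477,237]])*k
w=ray(P,c,.038);w[:,2]=.038
b=ray(np.array([[408,305]])*k,c,.01)
print(w,b,np.linalg.norm(w[1:]-w[0],axis=1))
big=ray(np.array([[204,366],[118,496],[312,432]])*k,c,.038);print(np.linalg.norm(big[1:]-big[0],axis=1))
x=w[0]-w[1];x/=np.linalg.norm(x);print('jig yaw',np.degrees(np.arctan2(x[1],x[0])));y=w[0]-w[2];print(np.degrees(np.arctan2(y[1],y[0])))
print(ray(np.array([[411,221],[410,235]])*k,c,.03))
s,T=pose();print(T);print(np.round(cams.camera('wrist')['T_tool_cam'],4))
img=c['img'][:,:,::-1]
cv2.imwrite('pics/c1.png',cv2.resize(img[100:205,205:320],None,fx=5,fy=5,interpolation=cv2.INTER_CUBIC))
E
```

```text
[[ 0.68766339 -0.01468806  0.038     ]
 [ 0.56362904  0.10060093  0.038     ]
 [ 0.58058358 -0.12032495  0.038     ]] [[ 0.46739849 -0.0070073   0.01      ]] [0.16934011 0.15041688]
[0.23144941 0.20402404]
jig yaw -42.90722732634838
44.61134883936215
[[ 0.60924643 -0.00928815  0.03      ]
 [ 0.58430745 -0.00799911  0.03      ]]
[[-9.64358918e-01  2.64597452e-01 -2.57030355e-04  1.65305548e-01]
 [ 2.64597576e-01  9.64358386e-01 -1.01290831e-03  6.02478229e-01]
 [-2.01435814e-05 -1.04481677e-03 -9.99999454e-01  2.43953789e-01]
 [ 0.00000000e+00  0.00000000e+00  0.00000000e+00  1.00000000e+00]]
[[-3.000e-04  9.662e-01  2.576e-01  7.100e-02]
 [ 1.000e+00  3.000e-04 -0.000e+00  1.100e-03]
 [-1.000e-04  2.576e-01 -9.662e-01 -1.405e-01]
 [ 0.000e+00  0.000e+00  0.000e+00  1.000e+00]]
```

View pics/c1.png

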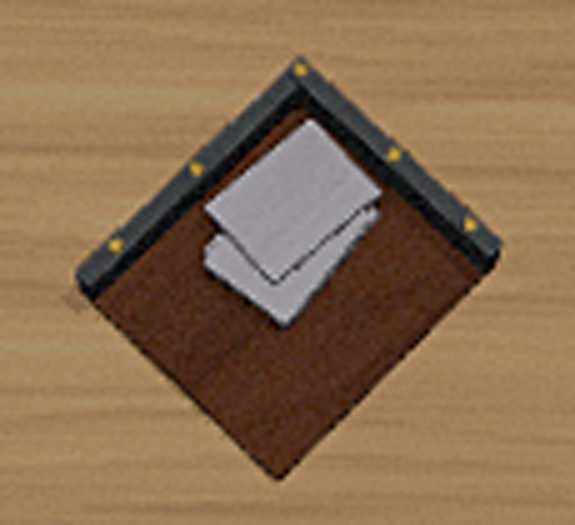

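The crop confirms the choice. The jig measures 169 x 150 mm, with its fence corner at crop pixel (300,65) and the stack at (290,220), clear of both fences. I'm moving the wrist over it.

Emit:
{"op": "step_arm", "data": {"deltas": [[[0,0,0.05,-0.056,-0.047,0.002,100],[0,0,0.1,-0.1,-0.085,0.004,100],[0,0,0.15,-0.14,-0.12,0.006,100],[0,0,0.2,-0.18,-0.15,0.008,100],[0,0,0.25,-0.22,-0.18,0.009,100],[0,0,0.3,-0.26,-0.215,0.01,80],[0,0,0.35,-0.3,-0.25,0.012,60],[0,0,0.4,-0.34,-0.283,0.014,60],[0,0,0.45,-0.38,-0.317,0.016,60],[0,0,0.5,-0.42,-0.35,0.018,60],[0,0,0.5,-0.46,-0.383,0.02,60],[0,0,0.5,-0.5,-0.416,0.022,60],[0,0,0.5,-0.53,-0.44,0.023,60],[0,0,0.5,-0.55,-0.46,0.024,60],[0,0,0.5,-0.564,-0.469,0.024,60],[0,0,0.5,-0.564,-0.469,0.024,60],[0,0,0.5,-0.564,-0.469,0.024,60]]]}}

```text
time: 2.33
ee_pos: [0.5848, 0.0026, 0.2204]
eef_rot: [0.374, 0.927, 0.0, -0.0]
ft_force: [-0.2, -0.3, -0.1]
width: 0.0522
grip_force: 0.0
```

```bash
python3 - <<'E'
from h import *
s,T=pose();c=cams.camera('wrist')
print(s['time'],T,s['width'],s['ft_force'],c['fx'],c['cx'],c['cy'],np.round(s['joint_positions'],2))
np.savez('w1.npz',T=T,img=c['img'])
import pickle;pickle.dump((T,c),open('w1.pkl','wb'))
cv2.imwrite('pics/w1.png',cv2.resize(c['img'][:,:,::-1],(800,600),interpolation=cv2.INTER_CUBIC))
E
```

```text
2.325 [[-7.20455362e-01  6.93501182e-01 -4.27845633e-04  5.84826187e-01]
 [ 6.93500885e-01  7.20455465e-01  6.66990133e-04  2.60357635e-03]
 [ 7.70802170e-04  1.83825292e-04 -9.99999686e-01  2.20431707e-01]
 [ 0.00000000e+00  0.00000000e+00  0.00000000e+00  1.00000000e+00]] 0.05220442405519768 [-0.17049349 -0.33128854 -0.11045569] 265.2046517167597 255.59469737087264 189.48684120937202 [-0.52  0.27  0.53  1.63 -0.14  1.28  0.84]
```

View pics/w1.png

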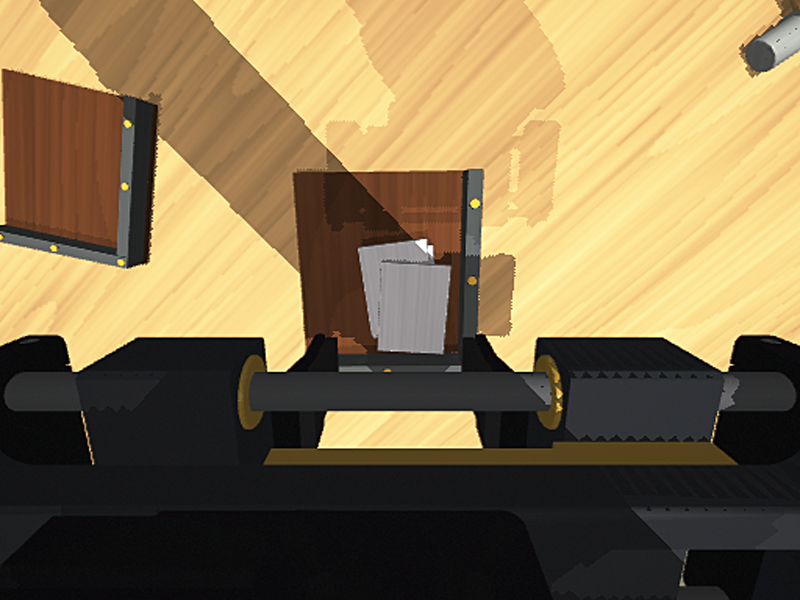

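The wrist view shows the jig upright at (385,265). The y-fence is on the right at x~470, the x-fence at the bottom at y~360, and the stack at (405,295). Next I'll take an enlarged crop for numbers.

```bash
python3 - <<'E'
import pickle,cv2
T,c=pickle.load(open('w1.pkl','rb'))
i=c['img'][102:242,180:320,::-1]
i=cv2.resize(i,None,fx=4.2,fy=4.2,interpolation=cv2.INTER_CUBIC)
cv2.imwrite('pics/w1c.png',i)
E
```

```text
(no output)
```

View pics/w1c.png

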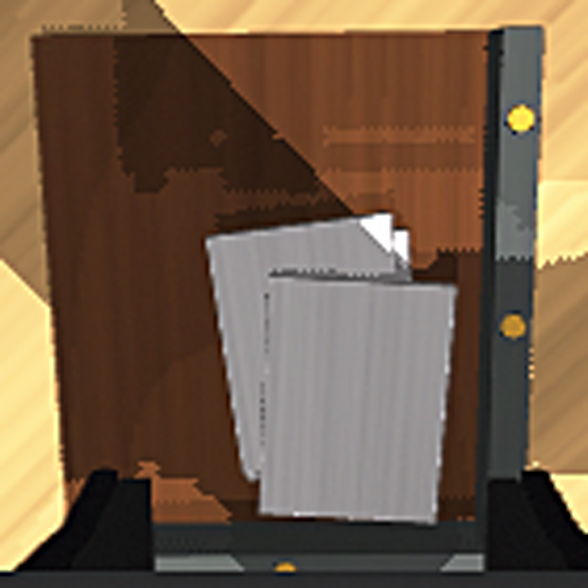

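```bash
python3 - <<'E'
from h import *
import pickle
T,c=pickle.load(open('w1.pkl','rb'))
f=lambda p,z:ray(np.array(p)/4.2+[180,102],c,z,T)
yf=f([[499,28],[488,470]],.038); yo=f([[543,27],[527,478]],.038); xf=f([[155,556],[485,556]],.038); bc=f([[33,36],[70,520]],.01)
ang=lambda a,b:np.degrees(np.arctan2(*(b-a)[1::-1]))
print('x dir',ang(*yf),ang(*yo),ang(*bc),'xf dir',ang(*xf)-90)
th=np.radians(-44.1)
th=np.radians(np.mean([ang(*yf),ang(*yo),ang(*bc)]))
Rz=np.array([[np.cos(th),np.sin(th)],[-np.sin(th),np.cos(th)]]) # world->jig
J=lambda P:P[:,:2]@Rz.T
cy=J(yf)[:,1].mean(); cx=J(xf)[:,0].mean()
print('corner jig-rot',cx,cy,'outer',J(yo)[:,1]-cy,'base',J(bc)-[cx,cy],'yf end',J(yf)-[cx,cy])
print('corner world',Rz.T@[cx,cy],np.degrees(th))
for p,z in [([[271,275],[456,287],[435,523],[259,514]],.034),([[207,238],[392,213],[250,480]],.028),([[408,230]],.022)]:
    print((J(f(p,z))-[cx,cy]).round(4).tolist())
E
```

```text
x dir -43.01744300973126 -43.07029558572627 -43.1184155687265 xf dir -43.924950301761754
corner jig-rot 0.5013014815628345 0.45354578579269555 outer [0.01214455 0.01214089] base [[-0.15878331 -0.13642192]
 [-0.00170613 -0.13655817]] yf end [[-1.58048324e-01 -5.82413244e-05]
 [-2.78882750e-02  5.82413244e-05]]
corner world [ 0.67593348 -0.01099509] -43.06871805472801
[[-0.0889, -0.0653], [-0.0844, -0.0103], [-0.0089, -0.0156], [-0.0128, -0.071]]
[[-0.0993, -0.0845], [-0.106, -0.029], [-0.022, -0.0739]]
[[-0.1, -0.0237]]
```

The jig pose is settled: corner at (0.676,-0.011), yaw -43.1°, and the fence and base sizes agree with the description. In jig axes measured from the corner, the stack spans x -106 to -9 mm and y -85 to -10 mm. I'll go down on the -x side with 35 mm between the fingers.

Emit:
{"op": "step_arm", "data": {"deltas": [[[0,0,-0.015,0.03,0.002,0.02,40],[0,0,-0.015,0.059,0.0044,0.06,40],[0,0,-0.015,0.059,0.0044,0.1,40],[0,0,-0.015,0.059,0.0044,0.14,40],[0,0,-0.015,0.059,0.0044,0.165,40],[0,0,-0.015,0.059,0.0044,0.18,40],[0,0,-0.015,0.059,0.0044,0.1855,40],[0,0,-0.015,0.059,0.0044,0.1855,40],[0,0,-0.015,0.059,0.0044,0.1855,40]]]}}

```text
time: 3.5
ee_pos: [0.5464, 0.0456, 0.0359]
eef_rot: [0.368, 0.93, 0.001, 0.001]
ft_force: [1.0, -0.0, 0.2]
width: 0.0348
grip_force: 0.0
```

```bash
cat >>h.py <<'E'
TH=np.radians(-43.07);CW=np.array([.67593,-.01100])
RJ=np.array([[np.cos(TH),np.sin(TH)],[-np.sin(TH),np.cos(TH)]])
def rep():
    s,T=pose();x=T[:2,0];a=np.degrees(np.arctan2(x[1],x[0])-TH)
    print('t',s['time'],'jig xy',(RJ@(T[:2,3]-CW)).round(4),'z',T[2,3].round(4),'toolx angle in jig',a.round(2),'Fjig',(RJ@s['ft_force'][:2]).round(1),s['ft_force'][2].round(1),'w',s['width'].round(4),'tilt',T[:2,2].round(4))
E
python3 -c "
from h import *
rep()"
```

```text
Traceback (most recent call last):
  File "h.py", line 17, in rep
    print('t',s['time'],'jig xy',(RJ@(T[:2,3]-CW)).round(4),'z',T[2,3].round(4),'toolx angle in jig',a.round(2),'Fjig',(RJ@s['ft_force'][:2]).round(1),s['ft_force'][2].round(1),'w',s['width'].round(4),'tilt',T[:2,2].round(4))
                                                                                                                                                                                     ^^^^^^^^^^^^^^^^
AttributeError: 'float' object has no attribute 'round'
```

Emit:
{"op": "step_arm", "data": {"deltas": [[[0,0,0,-0.006,0,0,40],[0,0,0,-0.012,0,0,40],[0,0,0,-0.017,0,0,40],[0,0,0,-0.022,0,0,40],[0,0,0,-0.027,0,0,40],[0,0,0,-0.031,0,0,40],[0,0,0,-0.035,0,0,40],[0,0,0,-0.039,0,0,40],[0,0,0,-0.042,0,0,40],[0,0,0,-0.044,0,0,40],[0,0,0,-0.044,0,0,40]]]}}

```text
time: 4.88
ee_pos: [0.5779, 0.0162, 0.0349]
eef_rot: [0.367, 0.93, 0.0, -0.0]
ft_force: [-2.3, 4.3, 1.0]
width: 0.0351
grip_force: 3.1
```

```bash
sed -i "s/s\['width'\].round(4)/s['width']/;s/s\['ft_force'\]\[2\].round(1)/s['ft_force'][2]/" h.py
python3 - <<'E'
from h import *
rep();s,T=pose();c=cams.camera('wrist');cv2.imwrite('pics/w2.png',c['img'][:,:,::-1])
E
```

```text
t 4.875 jig xy [-0.0902 -0.0471] z 0.0349 toolx angle in jig 179.98 Fjig [-4.6  1.6] 0.9573162704277951 w 0.035065703675594015 tilt [-0.0003  0.0011]
```

View pics/w2.png

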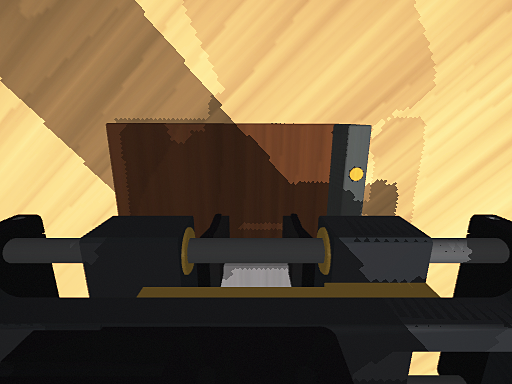

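The view shows the fingers against the stack at (255,275) with the jig in place; the fingers hide the rest. The force is a light sliding 4.6 N, so I'll press on slowly.

Emit:
{"op": "step_arm", "data": {"deltas": [[[0,0,0,-0.001,0,0,40],[0,0,0,-0.002,0,0,40],[0,0,0,-0.003,0,0,40],[0,0,0,-0.003,0,0,40]]]}}

```text
time: 5.42
ee_pos: [0.5789, 0.016, 0.0348]
eef_rot: [0.366, 0.93, 0.001, -0.002]
ft_force: [-8.5, 9.8, 5.9]
width: 0.0347
grip_force: 6.7
```

```bash
python3 -c "
from h import *
rep()"
```

```text
t 5.425 jig xy [-0.0893 -0.0466] z 0.0348 toolx angle in jig 180.07 Fjig [-12.9   1.4] 5.914910959499172 w 0.03471306096757522 tilt [-0.0029  0.003 ]
```

Emit:
{"op": "step_arm", "data": {"deltas": [[[0,0,0,0.008,0,0,40],[0,0,0,0.015,0,-0.02,40],[0,0,0,0.02,0,-0.06,60],[0,0,0,0.02,0,-0.11,60],[0,0,0,0.02,0,-0.15,60],[0,0,0,0.02,0,-0.18,60],[0,0,0,0.02,0,-0.185,60],[0,0,0,0.02,0,-0.185,60]]]}}

```text
time: 6.42
ee_pos: [0.5655, 0.0266, 0.2196]
eef_rot: [0.368, 0.93, -0.0, 0.0]
ft_force: [0.5, 0.2, -1.1]
width: 0.0521
grip_force: 0.0
```

```bash
python3 - <<'E'
from h import *
import pickle
rep();s,T=pose();c=cams.camera('wrist');pickle.dump((T,c),open('w3.pkl','wb'))
pts=np.array([[a,b,.038] for a,b in [(-.17,-.15),(.02,.02)]])
i=c['img'][130:270,170:310,::-1];cv2.imwrite('pics/w3.png',cv2.resize(i,None,fx=4.2,fy=4.2,interpolation=cv2.INTER_CUBIC))
E
```

```text
t 6.425 jig xy [-0.1064 -0.048 ] z 0.2196 toolx angle in jig 179.92 Fjig [0.2 0.5] -1.0933914639702333 w 0.052138845281052684 tilt [ 0.0002 -0.0002]
```

View pics/w3.png

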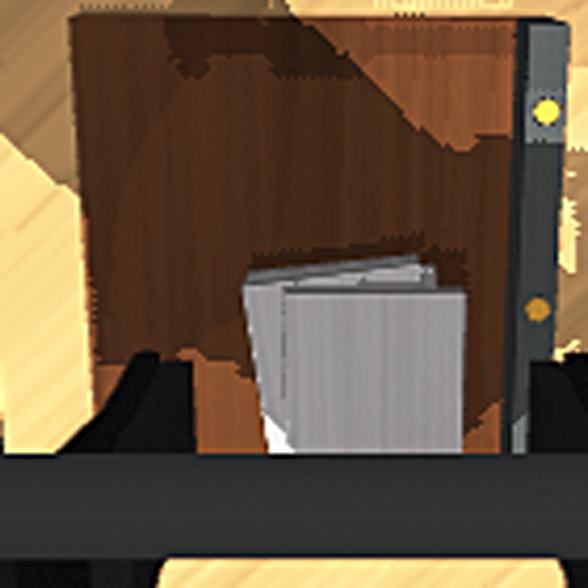

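```bash
python3 - <<'E'
from h import *
import pickle
T,c=pickle.load(open('w3.pkl','rb'))
for p,z in [([[284,290],[466,292],[462,450],[290,450]],.034),([[245,285],[415,262],[433,265],[265,430]],.028),([[248,272],[417,257],[435,268]],.022),([[248,272],[417,257],[435,268]],.016),([[527,20],[513,450]],.038)]:
    P=ray(np.array(p)/4.2+[170,130],c,z,T)
    print(z,((P[:,:2]-CW)@RJ.T*1000).round(1).tolist())
E
```

```text
0.034 [[-78.1, -70.6], [-77.4, -14.8], [-24.8, -14.9], [-24.9, -69.7]]
0.028 [[-77.9, -83.1], [-85.2, -30.3], [-84.3, -24.7], [-29.1, -78.0]]
0.022 [[-80.4, -82.7], [-85.2, -29.3], [-81.6, -23.6]]
0.016 [[-78.7, -83.3], [-83.6, -29.0], [-79.9, -23.2]]
0.038 [[-159.2, 0.2], [-26.6, 0.7]]
```

The plates 2/3 corner at y≈-29 mm is caught beside a finger, which explains the stall. The plates are offset in y, so I'll push +y first and then finish x.

Emit:
{"op": "step_arm", "data": {"deltas": [[[0,0,0.15,-0.006,-0.007,0,46],[0,0,0.32,-0.013,-0.014,0,46],[0,0,0.5,-0.02,-0.021,0.01,46],[0,0,0.68,-0.027,-0.028,0.02,46],[0,0,0.86,-0.034,-0.036,0.03,46],[0,0,1.04,-0.041,-0.044,0.04,46],[0,0,1.22,-0.048,-0.052,0.05,46],[0,0,1.4,-0.055,-0.06,0.07,46],[0,0,1.5,-0.0634,-0.067,0.09,46],[0,0,1.571,-0.0634,-0.067,0.11,46],[0,0,1.571,-0.0634,-0.067,0.11,46],[0,0,1.571,-0.0634,-0.067,0.11,46]]]}}

```text
time: 7.98
ee_pos: [0.566, -0.0654, 0.1102]
eef_rot: [0.917, 0.398, -0.0, 0.0]
ft_force: [-0.3, -0.6, 1.2]
width: 0.0405
grip_force: 0.0
```

```bash
python3 -c "
from h import *
rep()"
```

```text
t 7.975 jig xy [-0.0432 -0.1148] z 0.1102 toolx angle in jig 90.02 Fjig [ 0.2 -0.6] 1.1519784416633918 w 0.04046722798537107 tilt [-0.0002 -0.0004]
```

Emit:
{"op": "step_arm", "data": {"deltas": [[[0,0,0,0,0,0.04,46],[0,0,0,0,0,0.066,46],[0,0,0,0,0,0.0755,46],[0,0,0,0.006,0,0.0755,46],[0,0,0,0.012,0,0.0755,46],[0,0,0,0.017,0,0.0755,46],[0,0,0,0.022,0,0.0755,46],[0,0,0,0.026,0,0.0755,46],[0,0,0,0.03,0,0.0755,46],[0,0,0,0.034,0,0.0755,46],[0,0,0,0.038,0,0.0755,46],[0,0,0,0.041,0,0.0755,46],[0,0,0,0.043,0,0.0755,46],[0,0,0,0.045,0,0.0755,46],[0,0,0,0.045,0,0.0755,46]]]}}

```text
time: 9.85
ee_pos: [0.5955, -0.034, 0.0344]
eef_rot: [0.918, 0.397, -0.001, 0.0]
ft_force: [-6.1, -4.3, 4.0]
width: 0.04
grip_force: 4.2
```

```bash
python3 -c "
from h import *
rep()"
```

```text
t 9.85 jig xy [-0.043  -0.0718] z 0.0344 toolx angle in jig 89.85 Fjig [-1.5 -7.3] 3.976263477133273 w 0.04001762467489527 tilt [-0.0025 -0.0013]
```

Emit:
{"op": "step_arm", "data": {"deltas": [[[0,0,0,0.001,0,0,46],[0,0,0,0.002,0,0,46],[0,0,0,0.003,0,0,46],[0,0,0,0.003,0,0,46]]]}}

```text
time: 10.35
ee_pos: [0.5982, -0.0312, 0.0344]
eef_rot: [0.918, 0.397, -0.001, 0.0]
ft_force: [-4.9, -4.7, 2.6]
width: 0.04
grip_force: 3.3
```

```bash
python3 -c "
from h import *
rep()"
```

```text
t 10.35 jig xy [-0.043  -0.0679] z 0.0344 toolx angle in jig 89.87 Fjig [-0.3 -6.7] 2.5944555065153203 w 0.04000125748416303 tilt [-0.0012 -0.0008]
```

Emit:
{"op": "step_arm", "data": {"deltas": [[[0,0,0,0.001,0,0,46],[0,0,0,0.002,0,0,46],[0,0,0,0.003,0,0,46],[0,0,0,0.004,0,0,46],[0,0,0,0.004,0,0,46]]]}}

```text
time: 10.98
ee_pos: [0.5983, -0.0311, 0.0343]
eef_rot: [0.918, 0.396, -0.003, 0.0]
ft_force: [-17.6, -10.7, 13.5]
width: 0.0396
grip_force: 10.2
```

```bash
python3 -c "
from h import *
rep()"
```

```text
t 10.975 jig xy [-0.0429 -0.0677] z 0.0343 toolx angle in jig 89.75 Fjig [ -5.6 -19.8] 13.54223880798013 w 0.03964976048451383 tilt [-0.0063 -0.0028]
```

Emit:
{"op": "step_arm", "data": {"deltas": [[[0,0,0,-0.008,0,0,46],[0,0,0,-0.015,0,-0.02,46],[0,0,0,-0.015,0,-0.06,46],[0,0,-0.18,-0.01,-0.004,-0.1,46],[0,0,-0.36,-0.005,-0.008,-0.14,46],[0,0,-0.54,0,-0.012,-0.17,46],[0,0,-0.72,0.005,-0.016,-0.185,60],[0,0,-0.9,0.01,-0.02,-0.185,60],[0,0,-1.08,0.015,-0.024,-0.185,60],[0,0,-1.26,0.02,-0.028,-0.185,60],[0,0,-1.44,0.02,-0.033,-0.185,60],[0,0,-1.571,0.02,-0.033,-0.185,60],[0,0,-1.571,0.02,-0.033,-0.185,60],[0,0,-1.571,0.02,-0.033,-0.185,60]]]}}

```text
time: 12.72
ee_pos: [0.5913, 0.0097, 0.2203]
eef_rot: [0.369, 0.929, 0.0, 0.0]
ft_force: [-0.8, 0.1, -0.3]
width: 0.0525
grip_force: 0.0
```

```bash
python3 - <<'E'
from h import *
import pickle
rep();s,T=pose();c=cams.camera('wrist');pickle.dump((T,c),open('w4.pkl','wb'))
i=c['img'][130:250,190:310,::-1];cv2.imwrite('pics/w4.png',cv2.resize(i,None,fx=5,fy=5,interpolation=cv2.INTER_CUBIC))
E
```

```text
t 12.725 jig xy [-0.076  -0.0426] z 0.2203 toolx angle in jig 179.76 Fjig [-0.7 -0.5] -0.32771944904295897 w 0.05248435671070688 tilt [0.0012 0.0004]
```

View pics/w4.png

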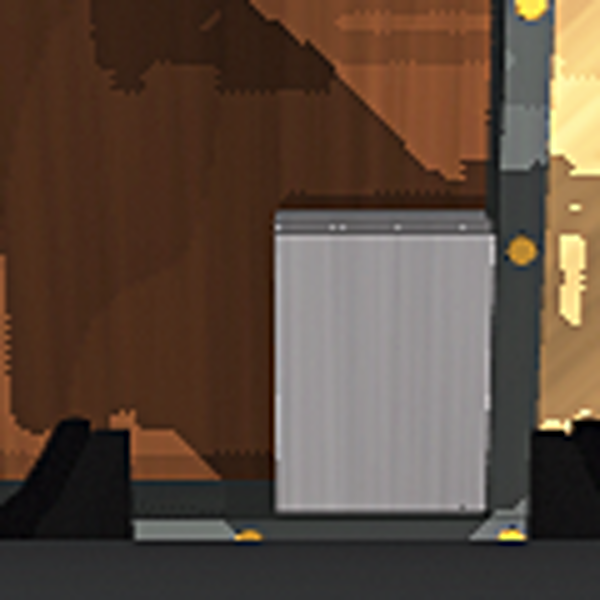

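The picture shows the stack flush on the y-fence (x~493), with the plates neatly lined up, and at most about a millimetre from the x-fence (y~515). Next is the final x push.

Emit:
{"op": "step_arm", "data": {"deltas": [[[0,0,-0.004,0.02,0.006,0,27],[0,0,-0.004,0.039,0.0115,0.03,27],[0,0,-0.004,0.039,0.0115,0.08,27],[0,0,-0.004,0.039,0.0115,0.13,27],[0,0,-0.004,0.039,0.0115,0.165,27],[0,0,-0.004,0.039,0.0115,0.18,27],[0,0,-0.004,0.039,0.0115,0.185,27],[0,0,-0.004,0.033,0.0115,0.185,27],[0,0,-0.004,0.027,0.0115,0.185,27],[0,0,-0.004,0.022,0.0115,0.185,27],[0,0,-0.004,0.018,0.0115,0.185,27],[0,0,-0.004,0.016,0.0115,0.185,27],[0,0,-0.004,0.014,0.0115,0.185,27],[0,0,-0.004,0.012,0.0115,0.185,27],[0,0,-0.004,0.012,0.0115,0.185,27]]]}}

```text
time: 14.65
ee_pos: [0.5898, 0.0267, 0.0344]
eef_rot: [0.366, 0.931, 0.0, -0.001]
ft_force: [-2.3, 0.7, 1.5]
width: 0.023
grip_force: 1.4
```

```bash
python3 -c "
from h import *
rep()"
```

```text
t 14.65 jig xy [-0.0887 -0.0312] z 0.0344 toolx angle in jig 180.18 Fjig [-2.2 -1.1] 1.5204750050680678 w 0.02304291566898121 tilt [-0.001   0.0005]
```

Emit:
{"op": "step_arm", "data": {"deltas": [[[0,0,0.003,-0.001,0,0,27],[0,0,0.003,-0.002,0,0,27],[0,0,0.003,-0.003,0,0,27],[0,0,0.003,-0.004,0,0,27],[0,0,0.003,-0.004,0,0,27]]]}}

```text
time: 15.28
ee_pos: [0.5904, 0.0264, 0.0341]
eef_rot: [0.366, 0.93, 0.0, -0.004]
ft_force: [-14.9, 8.8, 11.1]
width: 0.0236
grip_force: 8.5
```

```bash
python3 -c "
from h import *
rep()"
```

```text
t 15.275 jig xy [-0.0881 -0.0311] z 0.0341 toolx angle in jig 180.1 Fjig [-16.9  -3.8] 11.126752155223707 w 0.02356298702902357 tilt [-0.0063  0.0033]
```

Emit:
{"op": "step_arm", "data": {"deltas": [[[0,0,0,-0.001,0,0,27],[0,0,0,-0.001,0,0,27],[0,0,0,0.004,0,0,27],[0,0,0,0.012,0,0,27],[0,0,0,0.018,0,-0.02,27],[0,0,0,0.018,0,-0.07,27],[0,0,0,0.008,0,-0.12,60],[0,0,0,-0.002,0,-0.16,60],[0,0,0,-0.006,-0.01,-0.185,60],[0,0,0,-0.006,-0.01,-0.185,60],[0,0,0,-0.006,-0.01,-0.185,60]]]}}

```text
time: 16.65
ee_pos: [0.5904, 0.0126, 0.2194]
eef_rot: [0.367, 0.93, 0.0, -0.0]
ft_force: [0.3, 0.3, -0.8]
width: 0.0518
grip_force: 0.0
```

```bash
python3 - <<'E'
from h import *
import pickle
rep();s,T=pose();c=cams.camera('wrist');pickle.dump((T,c),open('w5.pkl','wb'))
i=c['img'][150:250,210:310,::-1];a=cv2.resize(i,(400,400),interpolation=cv2.INTER_CUBIC)
d=cams.camera('side')['img'][155:215,265:355,::-1];b=cv2.resize(d,(400,267),interpolation=cv2.INTER_CUBIC)
i=np.zeros((400,800,3),np.uint8);i[:,:400]=a;i[:267,400:]=b;cv2.imwrite('pics/w5.png',i)
E
```

```text
t 16.65 jig xy [-0.0786 -0.0412] z 0.2194 toolx angle in jig 180.0 Fjig [0.  0.4] -0.8390242170050561 w 0.05183600208129629 tilt [-0.0002  0.0003]
```

View pics/w5.png

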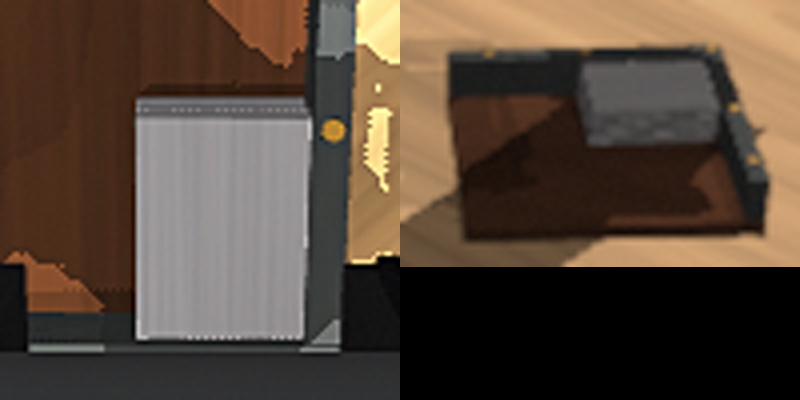

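```bash
python3 - <<'E'
from h import *
import pickle
T,c=pickle.load(open('w5.pkl','rb'))
J=lambda p,z:((ray(np.array(p,float),c,z,T)[:,:2]-CW)@RJ.T*1000).round(1).tolist()
o=np.array([210,150])
print('plate',J(np.array([[136,118],[311,118],[305,340],[136,340]])/4+o,.034))
print('bottom plate -x edge',J(np.array([[136,98],[308,98]])/4+o,.016))
print('fence y',J(np.array([[318,40],[308,250]])/4+o,.038),'x',J(np.array([[35,346],[100,346]])/4+o,.038))
g=c['img'].astype(int)
for r in (182,190,200,210,220,228,232):print(r,g[r,280:300].sum(1).tolist())
for q in (248,260,272,282):print(q,'down',g[226:242,q].sum(1).tolist(),'top',g[170:184,q].sum(1).tolist())
E
```

```text
plate [[-76.2, -55.2], [-76.2, -0.1], [-0.4, 0.2], [-0.5, -56.1]]
bottom plate -x edge [[-78.9, -55.9], [-78.9, 0.9]]
fence y [[-101.5, 0.8], [-33.7, -0.2]] x [[-0.2, -89.2], [-0.2, -67.8]]
182 [462, 461, 456, 457, 457, 453, 451, 571, 167, 149, 221, 366, 374, 369, 372, 405, 246, 149, 393, 398]
190 [457, 458, 454, 455, 455, 453, 474, 358, 169, 172, 183, 182, 184, 190, 184, 180, 179, 242, 368, 353]
200 [460, 448, 447, 460, 451, 456, 489, 164, 168, 183, 187, 184, 186, 189, 186, 181, 155, 376, 355, 343]
210 [456, 447, 450, 450, 444, 446, 555, 174, 173, 181, 183, 185, 187, 186, 185, 176, 176, 361, 373, 383]
220 [445, 437, 450, 443, 450, 468, 258, 177, 183, 183, 183, 182, 189, 186, 199, 130, 49, 55, 55, 58]
228 [439, 434, 444, 433, 440, 512, 164, 170, 182, 181, 181, 184, 184, 186, 198, 93, 53, 53, 55, 55]
232 [441, 432, 444, 436, 439, 491, 142, 175, 177, 171, 158, 346, 345, 345, 375, 91, 43, 50, 53, 55]
248 down [469, 468, 470, 466, 469, 469, 474, 492, 338, 67, 153, 205, 109, 127, 133, 142] top [149, 101, 100, 85, 223, 371, 285, 309, 270, 385, 487, 475, 472, 471]
260 down [446, 445, 447, 445, 443, 443, 448, 461, 337, 59, 151, 209, 110, 122, 134, 137] top [137, 87, 89, 75, 221, 353, 275, 304, 266, 354, 466, 451, 447, 448]
272 down [442, 442, 442, 443, 439, 440, 445, 462, 333, 70, 135, 218, 109, 123, 135, 140] top [147, 100, 99, 83, 227, 350, 280, 384, 273, 306, 472, 454, 448, 449]
282 down [448, 447, 444, 446, 443, 441, 444, 460, 519, 63, 132, 217, 107, 128, 135, 138] top [155, 104, 104, 90, 234, 358, 287, 305, 277, 297, 480, 462, 456, 455]
```

```bash
python3 - <<'E'
from h import *
import pickle
T,c=pickle.load(open('w5.pkl','rb'))
A=np.linalg.inv(T@np.array(c['T_tool_cam']))
def px(x,y,z):
    w=RJ.T@np.array([x,y])+CW;q=A@[*w,z,1];return [round(c['cx']+c['fx']*q[0]/-q[2],2),round(c['cy']-c['fy']*q[1]/-q[2],2)]
for z in (.01,.016,.022,.028,.034):print(z,px(-.076,-.056,z),px(-.076,-.028,z),px(-.077,-.028,z),px(0,-.028,z))
print('fence',px(0,-.08,.038),px(0,-.08,.01),'base edge',px(-.158,-.05,.01),px(-.158,-.05,0))
g=c['img'].astype(int).sum(2)
print(g[168:184,[246,254,266,278]].T.tolist())
for r in (174,175,176,177,178,179,181):print(r,g[r,240:250].tolist(),g[r,282:292].tolist())
print('base',g[105:130,266].tolist())
E
```

```text
0.01 [np.float64(244.17), np.float64(175.74)] [np.float64(264.96), np.float64(175.74)] [np.float64(264.96), np.float64(175.01)] [np.float64(264.49), np.float64(228.15)]
0.016 [np.float64(243.98), np.float64(176.68)] [np.float64(265.11), np.float64(176.67)] [np.float64(265.12), np.float64(175.94)] [np.float64(264.63), np.float64(229.86)]
0.022 [np.float64(243.78), np.float64(177.65)] [np.float64(265.27), np.float64(177.64)] [np.float64(265.28), np.float64(176.89)] [np.float64(264.77), np.float64(231.62)]
0.028 [np.float64(243.58), np.float64(178.65)] [np.float64(265.44), np.float64(178.65)] [np.float64(265.44), np.float64(177.88)] [np.float64(264.92), np.float64(233.44)]
0.034 [np.float64(243.37), np.float64(179.69)] [np.float64(265.61), np.float64(179.69)] [np.float64(265.61), np.float64(178.91)] [np.float64(265.07), np.float64(235.32)]
fence [np.float64(225.74), np.float64(236.61)] [np.float64(227.88), np.float64(228.16)] base edge [np.float64(248.17), np.float64(112.35)] [np.float64(248.38), np.float64(112.54)]
[[147, 146, 143, 151, 99, 78, 222, 345, 274, 399, 258, 369, 469, 453, 4
[... 413 characters left out ...]
355, 351, 369, 168, 95, 94, 185, 181, 182]
176 [133, 127, 121, 93, 352, 284, 274, 275, 285, 286] [287, 288, 288, 302, 184, 93, 103, 187, 181, 184]
177 [128, 130, 117, 108, 432, 311, 399, 316, 309, 309] [305, 384, 306, 385, 333, 187, 105, 185, 183, 181]
178 [128, 126, 116, 98, 290, 270, 258, 264, 270, 268] [277, 280, 280, 279, 297, 191, 101, 181, 183, 178]
179 [127, 124, 115, 128, 385, 380, 369, 379, 385, 377] [297, 300, 280, 277, 283, 366, 127, 173, 176, 171]
181 [126, 126, 107, 150, 475, 468, 453, 470, 475, 466] [462, 461, 463, 455, 457, 592, 177, 155, 219, 378]
base [592, 600, 607, 608, 601, 609, 633, 167, 210, 221, 221, 226, 223, 223, 220, 223, 225, 222, 222, 222, 224, 223, 223, 224, 223]
```

The top plate is flush on both fences to within 0.5 mm, but the pixel rows of the front face suggest the lower plates trail in x by about 1 mm. I'll repeat the x push with the fingertips tilted slightly ahead.

Emit:
{"op": "step_arm", "data": {"deltas": [[[0,-0.03,0,0.02,0.006,0,27],[0,-0.03,0,0.036,0.01,0.03,27],[0,-0.03,0,0.036,0.01,0.08,27],[0,-0.03,0,0.036,0.01,0.13,27],[0,-0.03,0,0.036,0.01,0.165,27],[0,-0.03,0,0.036,0.01,0.18,27],[0,-0.03,0,0.036,0.01,0.1855,27],[0,-0.03,0,0.028,0.01,0.1855,27],[0,-0.03,0,0.022,0.01,0.1855,27],[0,-0.03,0,0.016,0.01,0.1855,27],[0,-0.03,0,0.013,0.01,0.1855,27],[0,-0.03,0,0.011,0.01,0.1855,27],[0,-0.03,0,0.011,0.01,0.1855,27]]]}}

```text
time: 18.38
ee_pos: [0.5894, 0.0272, 0.034]
eef_rot: [0.367, 0.93, -0.005, 0.014]
ft_force: [-0.1, 0.3, 0.4]
width: 0.0232
grip_force: 0.2
```

```bash
python3 -c "
from h import *
rep()"
```

```text
t 18.375 jig xy [-0.0893 -0.0312] z 0.034 toolx angle in jig 180.01 Fjig [-0.3  0.1] 0.43833686084444023 w 0.023203453637634548 tilt [ 0.0217 -0.0203]
```

Emit:
{"op": "step_arm", "data": {"deltas": [[[0,0,0,-0.001,0,0,27],[0,0,0,-0.002,0,0,27],[0,0,0,-0.003,0,0,27],[0,0,0,-0.004,0,0,27],[0,0,0,-0.005,0,0,27],[0,0,0,-0.005,0,0,27]]]}}

```text
time: 19.12
ee_pos: [0.5903, 0.0266, 0.0337]
eef_rot: [0.366, 0.93, -0.005, 0.01]
ft_force: [-14.4, 9.4, 11.4]
width: 0.0238
grip_force: 8.5
```

```bash
python3 -c "
from h import *
rep()"
```

```text
t 19.125 jig xy [-0.0882 -0.031 ] z 0.0337 toolx angle in jig 180.11 Fjig [-16.9  -2.9] 11.36315639753302 w 0.023780110562647862 tilt [ 0.0156 -0.0171]
```

Emit:
{"op": "step_arm", "data": {"deltas": [[[0,0,0,-0.0015,0,0,27],[0,0,0,-0.0015,0,0,27],[0,0.015,0,0.004,0,0,27],[0,0.03,0,0.012,0,0,27],[0,0.03,0,0.018,0,-0.02,27],[0,0.03,0,0.018,0,-0.07,27],[0,0.03,0,0.018,0,-0.12,60],[0,0.03,0,0.018,0,-0.14,60],[0,0.03,0,0.024,-0.01,-0.14,60],[0,0.03,0,0.024,-0.01,-0.14,60],[0,0.03,0,0.024,-0.01,-0.14,60]]]}}

```text
time: 20.5
ee_pos: [0.5651, 0.0355, 0.1725]
eef_rot: [0.367, 0.93, -0.0, -0.001]
ft_force: [0.7, -0.4, -0.2]
width: 0.0518
grip_force: 0.0
```

```bash
cat > chk.py <<'E'
from h import *
import pickle
rep();s,T=pose();c=cams.camera('wrist');pickle.dump((T,c),open('w6.pkl','wb'))
A=np.linalg.inv(T@np.array(c['T_tool_cam']))
def px(x,y,z):
    w=RJ.T@np.array([x,y])+CW;q=A@[*w,z,1];return [float(round(c['cx']+c['fx']*q[0]/-q[2],1)),float(round(c['cy']-c['fy']*q[1]/-q[2],1))]
for z in (.01,.016,.022,.028,.034):print(z,px(-.076,-.056,z),px(-.076,0,z))
g=c['img'].astype(int).sum(2)
a=px(-.076,-.056,.01);u=px(-.076,-.028,.034);v0=int(a[1])-6;print('rows from',v0)
for col in range(int(u[0])-12,int(u[0])+13,6):print(col,g[v0:v0+22,col].tolist())
E
python3 chk.py
```

```text
t 20.5 jig xy [-0.1128 -0.0417] z 0.1725 toolx angle in jig 179.99 Fjig [0.7 0.2] -0.22042122694617267 w 0.051825395799300324 tilt [-0.0014 -0.0002]
0.01 [243.5, 211.5] [289.8, 211.5]
0.016 [243.2, 213.2] [290.4, 213.2]
0.022 [243.0, 215.0] [291.0, 215.0]
0.028 [242.7, 216.8] [291.7, 216.8]
0.034 [242.5, 218.7] [292.4, 218.7]
rows from 205
255 [146, 148, 100, 98, 90, 181, 264, 337, 254, 255, 275, 307, 239, 340, 475, 456, 455, 453, 452, 450, 450, 453]
261 [133, 92, 92, 93, 79, 175, 259, 335, 246, 254, 268, 304, 237, 322, 461, 443, 437, 437, 435, 437, 436, 436]
267 [141, 145, 100, 99, 90, 183, 266, 339, 274, 258, 279, 315, 241, 332, 481, 464, 460, 461, 459, 460, 454, 455]
273 [152, 153, 103, 108, 89, 182, 260, 329, 269, 256, 271, 307, 245, 316, 468, 447, 442, 443, 442, 444, 443, 442]
279 [147, 99, 102, 100, 91, 183, 263, 337, 268, 252, 277, 316, 238, 311, 480, 458, 453, 454, 453, 452, 453, 454]
```

Emit:
{"op": "step_arm", "data": {"deltas": [[[0,-0.1,0,0,0.0107,0.04,27],[0,-0.1,0,0,0.0107,0.09,27],[0,-0.1,0,0,0.0107,0.12,27],[0,-0.1,0,0,0.0107,0.134,27],[0,-0.1,0,-0.004,0.0107,0.138,27],[0,-0.1,0,-0.01,0.0107,0.138,27],[0,-0.1,0,-0.016,0.0107,0.138,27],[0,-0.1,0,-0.019,0.0107,0.138,27],[0,-0.1,0,-0.021,0.0107,0.138,27],[0,-0.1,0,-0.021,0.0107,0.138,27]]]}}

```text
time: 21.8
ee_pos: [0.5884, 0.029, 0.0355]
eef_rot: [0.367, 0.929, -0.018, 0.047]
ft_force: [-0.1, 0.6, 0.8]
width: 0.0232
grip_force: 0.0
```

```bash
python3 -c "
from h import *
rep()"
```

```text
t 21.8 jig xy [-0.0912 -0.0305] z 0.0355 toolx angle in jig 179.99 Fjig [-0.5  0.4] 0.8244974889635812 w 0.02321534633495599 tilt [ 0.0731 -0.068 ]
```

Emit:
{"op": "step_arm", "data": {"deltas": [[[-0.0,0,0,-0.001,0,0,27],[0,0,0,-0.002,0,0,27],[0,0,0,-0.003,0,0,27],[0,0,0,-0.003,0,0,27]]]}}

```text
time: 22.3
ee_pos: [0.59, 0.0276, 0.0354]
eef_rot: [0.366, 0.929, -0.018, 0.046]
ft_force: [-3.9, 4.2, 0.3]
width: 0.0233
grip_force: 2.7
```

```bash
python3 -c "
from h import *
rep()"
```

```text
t 22.3 jig xy [-0.0891 -0.0305] z 0.0354 toolx angle in jig 180.02 Fjig [-5.7  0.4] 0.29117203383160417 w 0.023275134349820408 tilt [ 0.0718 -0.0676]
```

Emit:
{"op": "step_arm", "data": {"deltas": [[[0,0,0,-0.001,0,0,27],[0,0,0,-0.002,0,0,27],[0,0,0,-0.003,0,0,27],[0,0,0,-0.003,0,0,27]]]}}

```text
time: 22.8
ee_pos: [0.5905, 0.0273, 0.0353]
eef_rot: [0.366, 0.929, -0.018, 0.044]
ft_force: [-12.5, 8.1, 5.6]
width: 0.0236
grip_force: 7.4
```

```bash
python3 -c "
from h import *
rep()"
```

```text
t 22.8 jig xy [-0.0886 -0.0304] z 0.0353 toolx angle in jig 180.09 Fjig [-14.7  -2.6] 5.644787067535009 w 0.02357917365515271 tilt [ 0.068  -0.0657]
```

Emit:
{"op": "step_arm", "data": {"deltas": [[[0,0,0,0.006,0,0,27],[0,0.045,0,0.008,0,0.0005,27],[0,0.045,0,0.005,0,0.0005,27],[0,0.045,0,0.003,0,0.0005,27],[0,0.045,0,0.001,0,0.0005,27],[0,0.045,0,-0.001,0,0.0005,27],[0,0.045,0,-0.002,0,0.0005,27],[0,0.045,0,-0.003,0,0.0005,27],[0,0.045,0,-0.003,0,0.0005,27]]]}}

```text
time: 23.92
ee_pos: [0.5911, 0.0265, 0.0349]
eef_rot: [0.366, 0.93, -0.01, 0.021]
ft_force: [-19.8, 11.3, 13.8]
width: 0.0232
grip_force: 11.0
```

```bash
python3 -c "
from h import *
rep()"
```

```text
t 23.925 jig xy [-0.0876 -0.0306] z 0.0349 toolx angle in jig 180.13 Fjig [-22.2  -5.2] 13.806996898828073 w 0.023215557773925123 tilt [ 0.0319 -0.034 ]
```

Emit:
{"op": "step_arm", "data": {"deltas": [[[0,0,0,0.006,0,0,27],[0,0.055,0,0.02,0,-0.01,27],[0,0.055,0,0.026,0,-0.05,27],[0,0.055,0,0.026,0,-0.1,27],[0,0.055,0,0.027,-0.0107,-0.138,60],[0,0.055,0,0.027,-0.0107,-0.138,60],[0,0.055,0,0.027,-0.0107,-0.138,60]]]}}

```text
time: 24.8
ee_pos: [0.5624, 0.0387, 0.1716]
eef_rot: [0.367, 0.93, -0.0, 0.0]
ft_force: [1.4, 0.1, -1.0]
width: 0.0455
grip_force: 0.0
```

```bash
python3 chk.py
```

```text
t 24.8 jig xy [-0.1169 -0.0413] z 0.1716 toolx angle in jig 179.99 Fjig [0.9 1. ] -0.9551313396582921 w 0.04548152662922299 tilt [ 0.0002 -0.0002]
0.01 [242.9, 214.8] [289.2, 214.8]
0.016 [242.7, 216.6] [289.9, 216.6]
0.022 [242.5, 218.4] [290.5, 218.4]
0.028 [242.2, 220.3] [291.2, 220.3]
0.034 [242.0, 222.3] [291.8, 222.3]
rows from 208
254 [137, 138, 93, 96, 95, 77, 236, 262, 301, 258, 256, 278, 275, 221, 500, 466, 460, 459, 460, 456, 463, 461]
260 [136, 94, 96, 101, 97, 82, 227, 257, 291, 253, 252, 267, 270, 214, 471, 441, 436, 436, 438, 438, 436, 436]
266 [148, 146, 102, 106, 99, 83, 237, 268, 303, 260, 260, 276, 274, 218, 485, 459, 455, 454, 453, 452, 456, 453]
272 [148, 100, 104, 103, 103, 90, 237, 263, 295, 261, 256, 271, 267, 220, 487, 459, 449, 449, 448, 445, 444, 447]
278 [145, 154, 100, 106, 103, 89, 234, 265, 302, 257, 255, 274, 273, 212, 481, 454, 445, 446, 444, 448, 444, 446]
```

The x faces now line up within about 0.4 mm (front-face height 7.9 px against 7.5 expected). I'll give y the same treatment.

Emit:
{"op": "step_arm", "data": {"deltas": [[[0,0,0.17,-0.008,-0.006,0,46],[0,0,0.35,-0.016,-0.012,0,46],[0,0,0.53,-0.024,-0.018,0,46],[0,0,0.71,-0.032,-0.024,0.01,46],[0,0,0.89,-0.042,-0.03,0.02,46],[0,0,1.07,-0.052,-0.036,0.03,46],[0,0,1.25,-0.062,-0.042,0.04,46],[0,0,1.43,-0.07,-0.048,0.05,46],[0,0,1.571,-0.0767,-0.0537,0.06,46],[0,0,1.571,-0.0767,-0.0537,0.06,46],[0,0,1.571,-0.0767,-0.0537,0.06,46]]]}}

```text
time: 26.22
ee_pos: [0.5817, -0.0525, 0.1118]
eef_rot: [0.917, 0.4, -0.0, -0.0]
ft_force: [0.3, 0.1, -0.4]
width: 0.0401
grip_force: 0.0
```

```bash
python3 -c "
from h import *
rep()"
```

```text
t 26.225 jig xy [-0.0405 -0.0947] z 0.1118 toolx angle in jig 90.19 Fjig [0.1 0.3] -0.43486325057873165 w 0.04011401660361299 tilt [-0.0007 -0.0002]
```

Emit:
{"op": "step_arm", "data": {"deltas": [[[0,0.1,0.003,0,0,0.04,46],[0,0.1,0.003,0,0,0.066,46],[0,0.1,0.003,0,0,0.076,46],[0,0.1,0.003,0.007,0,0.076,46],[0,0.1,0.003,0.014,0,0.076,46],[0,0.1,0.003,0.019,0,0.076,46],[0,0.1,0.003,0.022,0,0.076,46],[0,0.1,0.003,0.024,0,0.076,46],[0,0.1,0.003,0.026,0,0.076,46],[0,0.1,0.003,0.028,0,0.076,46],[0,0.1,0.003,0.028,0,0.076,46]]]}}

```text
time: 27.6
ee_pos: [0.5992, -0.0345, 0.0358]
eef_rot: [0.917, 0.395, 0.044, -0.02]
ft_force: [-7.7, -4.7, 6.2]
width: 0.04
grip_force: 4.5
```

```bash
python3 -c "
from h import *
rep()"
```

```text
t 27.6 jig xy [-0.04   -0.0695] z 0.0358 toolx angle in jig 89.71 Fjig [-2.4 -8.7] 6.150436179054472 w 0.039954605670155074 tilt [0.0653 0.0713]
```

Emit:
{"op": "step_arm", "data": {"deltas": [[[0,0,0,0.001,0,0,46],[0,0,0,0.002,0,0,46],[0,0,0,0.002,0,0,46]]]}}

```text
time: 27.98
ee_pos: [0.5994, -0.0343, 0.0358]
eef_rot: [0.917, 0.395, 0.043, -0.02]
ft_force: [-14.1, -8.6, 9.9]
width: 0.04
grip_force: 7.5
```

```bash
python3 -c "
from h import *
rep()"
```

```text
t 27.975 jig xy [-0.04   -0.0693] z 0.0358 toolx angle in jig 89.64 Fjig [ -4.4 -15.9] 9.928730123779273 w 0.04004396878551191 tilt [0.0631 0.0704]
```

Emit:
{"op": "step_arm", "data": {"deltas": [[[0,0,-0.005,-0.006,0,0,46],[0,-0.05,-0.005,-0.008,0,0.0005,46],[0,-0.05,-0.005,-0.005,0,0.0005,46],[0,-0.05,-0.005,-0.003,0,0.0005,46],[0,-0.05,-0.005,-0.001,0,0.0005,46],[0,-0.05,-0.005,0.0005,0,0.0005,46],[0,-0.05,-0.005,0.002,0,0.0005,46],[0,-0.05,-0.005,0.002,0,0.0005,46]]]}}

```text
time: 28.98
ee_pos: [0.5998, -0.0334, 0.0351]
eef_rot: [0.917, 0.397, 0.019, -0.01]
ft_force: [-16.8, -9.5, 10.1]
width: 0.04
grip_force: 9.3
```

```bash
python3 -c "
from h import *
rep()"
```

```text
t 28.975 jig xy [-0.0403 -0.0684] z 0.0351 toolx angle in jig 89.89 Fjig [ -5.8 -18.4] 10.077672884683787 w 0.040012444746317634 tilt [0.0273 0.0341]
```

Emit:
{"op": "step_arm", "data": {"deltas": [[[0,0,0,-0.006,0,0,46],[0,-0.05,0,-0.02,0,-0.01,46],[0,-0.05,0,-0.022,0,-0.05,46],[0,-0.05,0,-0.022,0,-0.1,46],[0,-0.05,0,-0.022,0,-0.137,46]]]}}

```text
time: 29.6
ee_pos: [0.5846, -0.0505, 0.174]
eef_rot: [0.917, 0.399, 0.002, 0.0]
ft_force: [0.4, 0.9, -1.2]
width: 0.04
grip_force: 0.0
```

Emit:
{"op": "step_arm", "data": {"deltas": [[[0,0,-0.18,0.005,-0.008,0,60],[0,0,-0.36,0.01,-0.016,0,60],[0,0,-0.54,0.015,-0.024,0,60],[0,0,-0.72,0.02,-0.032,0,60],[0,0,-0.9,0.025,-0.042,0,60],[0,0,-1.08,0.03,-0.052,0,60],[0,0,-1.26,0.035,-0.062,0,60],[0,0,-1.44,0.04,-0.07,0,60],[0,0,-1.571,0.044,-0.077,0,60],[0,0,-1.571,0.044,-0.077,0,60],[0,0,-1.571,0.044,-0.077,0,60]]]}}

```text
time: 30.98
ee_pos: [0.5578, 0.0338, 0.1719]
eef_rot: [0.368, 0.93, 0.0, 0.0]
ft_force: [0.6, -0.1, -1.3]
width: 0.0526
grip_force: 0.0
```

```bash
python3 chk.py; python3 - <<'E'
import pickle,cv2
T,c=pickle.load(open('w6.pkl','rb'))
cv2.imwrite('pics/w6.png',cv2.resize(c['img'][180:270,220:320,::-1],None,fx=7,fy=6.6,interpolation=cv2.INTER_NEAREST))
E
```

```text
t 30.975 jig xy [-0.1169 -0.0479] z 0.1719 toolx angle in jig 179.93 Fjig [0.5 0.4] -1.2562725999222017 w 0.05259216845477674 tilt [0.0008 0.0003]
0.01 [248.4, 214.7] [294.6, 214.7]
0.016 [248.3, 216.5] [295.4, 216.4]
0.022 [248.1, 218.3] [296.1, 218.2]
0.028 [248.0, 220.2] [296.9, 220.1]
0.034 [247.8, 222.2] [297.7, 222.1]
rows from 208
260 [143, 145, 99, 102, 96, 82, 237, 283, 278, 261, 259, 283, 250, 230, 506, 465, 458, 459, 459, 457, 458, 459]
266 [131, 93, 92, 92, 90, 80, 227, 277, 276, 242, 254, 276, 246, 222, 478, 441, 436, 436, 435, 437, 437, 436]
272 [143, 149, 102, 103, 101, 85, 238, 268, 301, 249, 261, 284, 252, 227, 507, 458, 455, 453, 453, 453, 453, 450]
278 [150, 144, 105, 107, 107, 87, 238, 262, 298, 246, 262, 279, 265, 227, 495, 449, 444, 443, 446, 444, 445, 446]
284 [144, 101, 101, 104, 100, 87, 235, 266, 297, 262, 253, 282, 267, 219, 493, 450, 447, 446, 450, 449, 451, 448]
```

View pics/w6.png

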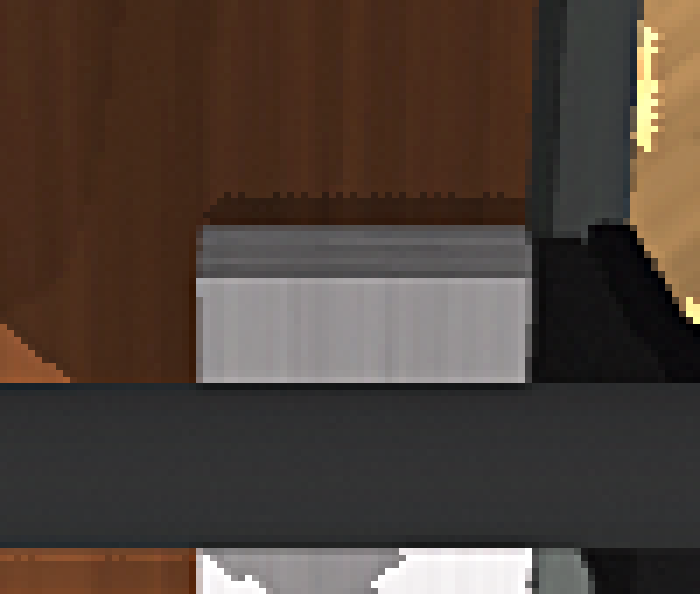

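Emit:
{"op": "step_arm", "data": {"deltas": [[[0,0,0,-0.01,0.004,-0.02,60],[0,0,0,-0.03,0.007,-0.0475,60],[0,0,0,-0.0385,0.007,-0.0475,60],[0,0,0,-0.0385,0.007,-0.0475,60]]]}}

```text
time: 31.52
ee_pos: [0.5904, 0.0123, 0.2184]
eef_rot: [0.367, 0.93, -0.0, -0.0]
ft_force: [0.4, 0.2, -0.4]
width: 0.0521
grip_force: 0.0
```

```bash
cat chk.py > chk2.py; cat >>chk2.py <<'E'
print([(z,px(0,-.056,z),px(0,0,z),px(-.02,0,z),px(-.06,0,z)) for z in (.034,.038)])
for r in range(172,184):print(r,g[r,240:250].tolist(),g[r,282:293].tolist())
for r in range(190,236,6):print(r,g[r,240:250].tolist(),g[r,282:293].tolist())
E
python3 chk2.py
```

```text
t 31.525 jig xy [-0.0784 -0.0414] z 0.2184 toolx angle in jig 179.99 Fjig [0.1 0.5] -0.3866394556092848 w 0.05205229329156275 tilt [-0.0007 -0.0005]
0.01 [244.4, 175.7] [286.1, 175.7]
0.016 [244.2, 176.6] [286.6, 176.6]
0.022 [244.0, 177.6] [287.1, 177.6]
0.028 [243.8, 178.6] [287.7, 178.6]
0.034 [243.6, 179.6] [288.2, 179.6]
rows from 169
253 [134, 143, 96, 98, 92, 77, 267, 310, 232, 259, 382, 472, 458, 456, 456, 456, 457, 456, 454, 456, 457, 456]
259 [137, 140, 98, 105, 97, 79, 263, 301, 227, 273, 367, 461, 447, 444, 443, 444, 441, 440, 438, 438, 437, 438]
265 [147, 153, 101, 102, 100, 85, 270, 311, 253, 281, 371, 478, 462, 460, 460, 459, 460, 459, 462, 460, 460, 459]
271 [150, 150, 104, 104, 98, 85, 265, 305, 252, 293, 357, 466, 453, 450, 449, 450, 448, 452, 447, 445, 448, 450]
277 [144, 148, 97, 105, 100, 79, 235, 310, 253, 291, 363, 473, 461, 458, 460, 458, 458, 457, 459, 458, 459, 461]
[(0.034, [244.3, 235.4], [286.5, 235.4], [286.9, 221.3], [287.8, 191.9]), (0.038, [244.2, 236.7], [286.8, 236.7], [287.2, 222.5], [288.2, 192.7])]
172 [131, 132, 126, 126, 129, 136, 103, 106, 104
[... 1435 characters left out ...]
56, 454, 471, 388, 149, 174, 187, 185, 184]
202 [130, 128, 119, 66, 541, 464, 436, 459, 471, 455] [448, 457, 449, 456, 475, 259, 167, 176, 185, 186, 187]
208 [130, 125, 122, 77, 505, 460, 439, 457, 472, 458] [446, 457, 448, 455, 481, 164, 165, 183, 186, 184, 184]
214 [132, 125, 121, 78, 506, 464, 438, 457, 477, 457] [443, 449, 446, 449, 501, 140, 172, 181, 183, 184, 187]
220 [134, 127, 126, 90, 367, 460, 441, 457, 473, 456] [444, 447, 444, 441, 550, 170, 174, 184, 185, 183, 189]
226 [95, 92, 88, 52, 354, 464, 441, 456, 475, 455] [445, 440, 444, 452, 367, 172, 175, 186, 184, 184, 187]
232 [118, 118, 110, 76, 374, 468, 446, 459, 478, 457] [441, 435, 445, 470, 195, 175, 178, 174, 164, 151, 348]
```

```bash
python3 -c "
from bench import r
print(r.close_job())"
```

```text
the job is handed in; nothing more can be done
None
```

I handed the job in at about 31.5 s: all four plates are stacked flat in the jig corner, flush against both fences and lined up to within about 0.5 mm as far as the wrist camera can resolve, with the hammer, dish and spool untouched.

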